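# Bring a glazing turntable home and lock it with its two-stage slide lever

### The job

Turn the turntable counter-clockwise (seen from above) by pushing its upright post round until the post rests against the fixed stop pin. Then lock it there: push the slide lever in towards the turntable, past its first detent, all the way to its second stop, and take the hand away. The tile keeps its place on the turntable and is never lifted, and the dropper bottle, cup and tile stand stay where they are.

Things in the scene. Friction and masses are not known exactly. Their poses are not given: they have to be found in the camera images.
- base: Fixed metal base under the turntable. Origin on the shelf, on the turntable's axis; z up. Place and yaw vary. In its frame the lever track runs out along -y (aluminium block 44 mm wide in x, from y = -115 to -245 mm, 30 mm high) and the stop pin stands at azimuth 158 degrees (counted from +x, counter-clockwise).
- turntable_top (a point): Centre of the top face of the aluminium turntable disc, on its axis, 42 mm above the shelf. The disc has 100 mm radius and is 12 mm thick; its axes are those of the base.
- post_top (a point): Centre of the top of the steel post that stands up from the disc: 14 mm diameter, 41 mm tall above the disc, top 83 mm above the shelf, its axis 85 mm from the disc's axis. It goes round with the disc. Push its side.
- stop_pin (a point): Point on the fixed steel stop pin: a level 10 mm bar, its axis 66 mm above the shelf, reaching in over the disc's edge from a 12 mm pillar 113 mm from the disc's axis. The point lies 85 mm from the disc's axis, on the post's circle. At home the post touches the pin's side, its axis 12 mm (0.141 rad) clockwise of this point.
- turntable (a joint): Angle of the disc in rad: 0 at home (post on the stop pin, a hard stop), negative before it; it grows counter-clockwise seen from above. Start: -1.5 to -0.6. It turns with 1 to 2 N at the post and stays where left. A notch under the disc lets the lever's bolt in only within about 0.06 rad of home; elsewhere the lever is blocked 33 mm in.
- lever_top (a point): Middle of the top edge of the slide lever's steel paddle: an upright plate 30 mm wide (base x), 10 mm thick (base y), from 33 to 83 mm above the shelf, standing in the slot of the track. It slides level along base +y, towards the turntable's axis. Push its outer flat face; the track's top lies 30 mm above the shelf under the fingers.
- lever (a joint): Travel of the lever in m: 0 = free, pulled out, the paddle's middle 195 mm from the disc's axis (start); 0.022 = first detent; 0.044 = second stop, locked, paddle 151 mm from the axis, a hard stop. A spring detent holds it at each of the three places: leaving one takes about 5 to 8 N, and a little past half way it is drawn on into the next.
- second_stop (a point): Fixed point where lever_top arrives when the lever is at its second stop, 83 mm above the shelf. Axes are those of the base.
- tile: Loose crackle-glazed tile, 90 x 90 x 8 mm, 100 to 200 g, lying flat about the middle of the disc with its top 50 mm above the shelf. Origin at the centre of its underside, z up.
- dropper: Bystander: closed amber glass dropper bottle, 38 mm diameter, 98 mm tall. Origin under its centre.
- cup: Bystander: white porcelain mixing cup, 72 mm rim diameter, 62 mm tall. Origin under its centre.
- stand: Bystander: wooden tile stand, foot 80 x 100 mm, about 92 mm tall. Origin under the foot's centre.
Mind the look-alikes: they are no part of the job. What is shaped like the tile but brown is not meant.

How it is judged:
On the way, in this order (a step that is already met when the one before it is completed fails the run):
1. the turntable is home: the post rests against the stop pin (within 0.05 rad) (value of joint turntable above -0.05 rad), for 0.2 s.
2. the lever is pushed past its first detent to the second stop (within 3 mm) (value of joint lever above 0.041 m), for 0.2 s.
At the end, for the whole second after the job is handed in: The turntable is within 0.05 rad of home (post against the stop pin), the lever is within 3 mm of its second stop, and the tile lies at rest flat on the disc, its centre within 20 mm of the axis (value of joint turntable above -0.05 rad and value of joint lever above 0.041 m and linear speed of tile below 0.02 m/s and height (world z) of tile between 0.036 and 0.05 m and horizontal distance between tile and turntable_top below 0.02 m); the robot touches nothing.
It fails at once if the tile is lifted or pushed off its place (over 20 mm from the axis, or raised by over 10 mm) (height (world z) of tile above 0.053 m or horizontal distance between tile and turntable_top above 0.02 m).
It fails at once if the dropper bottle is moved by over 15 mm or tipped (distance of dropper from where it was at the start of the episode above 0.015 m or angle between dropper's own z axis and vertical above 0.3 rad).
It fails at once if the cup is moved by over 15 mm or tipped (distance of cup from where it was at the start of the episode above 0.015 m or angle between cup's own z axis and vertical above 0.3 rad).
It fails at once if the tile stand is moved by over 15 mm or tipped (distance of stand from where it was at the start of the episode above 0.015 m or angle between stand's own z axis and vertical above 0.3 rad).
It also fails if it takes over 53 s, if anything falls off the work surface, if the arm or the gripper's body presses on something with over 40 N, if the wrist force passes 120 N, or if a joint passes its speed limit or range.

### The arm

A 7-joint arm with a two-finger parallel gripper is mounted at the origin on the work surface. World frame = base frame: x ahead of the robot, y to its left, z up, the work surface at z = 0. Lengths are in m, angles in rad, forces in N, time in s.
With the tool pointing down it reaches from about 0.425 to 0.95 m from the base axis. Payload 16.7 kg.
Tool frame: the origin (TCP) lies at the very end of the fingers, on their centre line; the grasp point (between the pads) lies 19 mm behind it; z points along the fingers, y is the line along which they close (so a half turn about z gives the same grasp; the last joint's range is limited). The gripper opens to 94 mm and grips with 3 to 60 N. Pads are 16 mm wide; open, the fingers measure 119 mm over their backs; the gripper's body (75 mm by 177 mm) begins 78 mm behind the grasp point.
Start: joints at [-0.149, 0.426, 0.074, 1.606, -0.034, 1.111, -0.067], TCP at [0.675, -0, 0.205] pointing down, gripper open.
Joint ranges: [-2.85, 2.85], [-0.5, 2.14], [-1.23, 1.37], [0.21, 2.46], [-1.02, 4.16], [0.16, 2.05], [-2.73, 2.73]. Speed limits (rad/s): [1.89, 1.89, 2.39, 2.39, 3.01, 3.01, 3.01].

### API

Orientations are given as a rotation vector (axis times angle).
In Python, from station import monitor, optics, ticket, masks_of, mark_of gives the robot as it stands.
- The arm moves only by the tool play_rows, never from a script. Its arguments are lists of equal length, an entry for each row: "rotation": the turn, a rotation vector about the tool's x, y, z in degrees, a list of three; "translation": the shift along the tool's x, y, z in mm, a list of three; "claw": the closure, from 0 (fully open) to 1 (shut). In form: {"rotation": [[wx, wy, wz], ...], "translation": [[x, y, z], ...], "claw": [claw, ...]}. A call has 1 to 12 rows; each row shifts and turns the commanded pose from where the row before left it, along the tool's axes as they then stand; what a row does not reach is not made up. A row lasts 1/10 s, in which the tool goes at most 50 mm and 8.59 degrees, less where a joint would pass 70% of its speed; a pose out of reach is approached as far as the arm can. A call with a gripper value outside its range is refused whole. The fingers move at their own pace and stop on an object; the grip force is fixed at half the most. Time passes only in rows, so rows that do not move let the fingers close. It gives the time, the measured TCP pose, the force, the opening and the grip force at its end, in the units of the state.
- monitor.get_state(): the state, without advancing time (a new reading comes with each control period).
- optics.snapshot(name): name is "scene" or "side" or "wrist"; returns a dict with "frame" (384x512x3 uint8, blue, green, red), "camera_matrix" (3x3 intrinsics, pixels), "distortion" ([k1, k2, p1, p2, k3] as OpenCV has them; the pictures are not rectified), "rvec" (rotation vector, rad) and "tvec" (3), from world to camera coordinates, as OpenCV has them. Camera axes: x right, y down, z forward; pixel columns grow to the right and rows downward; lengths in m; the calibration is good to about 2 mm. A picture is of the moment at which its call begins. There is no depth.
- ticket.finish_job(): hands the job in; it is judged then, once.
Trained networks look in a picture, given as the dict that the camera call returned (one of the last four; its "shot" number tells which), for a name from the list of things; names that differ only in an ending like _2 or _b are one class to them, and where a whole thing is asked for, a point or a joint stands for the part that bears it (a point fixed in the world has none). Each returns a list of dicts, best first, with "confidence" (0 to 1); they miss things now and then, are a little off and sometimes report something else, mostly with a low value. They report only what shows in the picture. A call takes as long as a camera call. They do not tell look-alikes from the thing itself.
- masks_of(label, picture): "pixels" (384x512 bool, what is visible of it).
- mark_of(label, picture): "position" ([x, y, z] in m, in world coordinates, good to about 4 mm: a listed point, or the origin of a listed thing).
The state is a dict: "clock": time; "joint_positions": joint angles; "joint_vel": joint speeds; "tau": joint torques, N m; "eef_pos": TCP position; "orientation": TCP orientation; "force": force on the tool from outside, world axes, zero at the start; "torque": the same for the moment, N m; "width": finger opening in m; "gripper_force": force on a finger pad.
Only numpy, scipy, OpenCV 4.12 (cv2) and the standard library are available. Lean on these libraries where they do the work, as an engineer would, in place of code of your own. Each camera call takes 0.05 s, during which the arm holds its last target. There are 200 camera calls.

## Working session

There is one attempt and no reset: what is moved stays moved. The work goes in short steps, Python scripts to look and compute and a tool call to move; the robot and the scene stay as the last step left them, time stands still between calls to the robot, and variables do not carry over. Pictures are saved under pics/ and viewed, at most 10 in all, crops included, and the job is handed in when it is done.

Besides the shell and the picture viewer there is one more tool, called after "Call:" by a JSON object that holds its "name" and its "arguments", one argument or row to a line. play_rows: Moves the arm, as the interface text tells. Its arguments: {"type":"object","properties":{"rotation":{"type":"array"},"translation":{"type":"array"},"claw":{"type":"array"}},"required":["rotation","translation","claw"]}

```bash
mkdir -p pics; cat > look.py <<'E'
from station import monitor, optics, masks_of, mark_of
import cv2, numpy as np
E
python3 - <<'E'
from look import *
s=monitor.get_state(); print(s['clock'],s['eef_pos'],s['orientation'],s['force'],s['width'])
ims=[]
for n in ("scene","side"):
    p=optics.snapshot(n); ims.append(p['frame'])
    for l in ("base","turntable_top","post_top","stop_pin","lever_top","second_stop","tile","dropper","cup","stand"):
        print(n,l,[(np.round(d['position'],3).tolist(),round(d['confidence'],2)) for d in mark_of(l,p)][:3])
    cv2.imwrite(f"pics/{n}0.png",p['frame'])
E
```

```text
0.0 [ 6.74563668e-01 -2.36994433e-05  2.04775122e-01] [-2.22087595e+00 -2.22086342e+00  1.55710173e-03] [ 1.0964075   0.64505486 -0.14962297] 0.09370216899990984
scene base [([0.54, 0.063, -0.001], 0.73)]
scene turntable_top [([0.543, 0.066, 0.044], 0.59)]
scene post_top [([0.547, 0.148, 0.087], 0.66)]
scene stop_pin [([0.47, 0.106, 0.064], 0.96)]
scene lever_top [([0.515, -0.129, 0.084], 0.48)]
scene second_stop [([0.522, -0.089, 0.084], 0.75)]
scene tile [([0.541, 0.06, 0.043], 0.75), ([0.379, 0.339, -0.002], 0.71), ([0.834, 0.016, 0.002], 0.66)]
scene dropper [([0.535, 0.252, -0.001], 0.66)]
scene cup [([0.659, -0.065, -0.001], 0.57), ([0.548, 0.148, 0.086], 0.15)]
scene stand [([0.68, 0.172, -0.003], 0.89)]
side base [([0.545, 0.067, 0.001], 0.59)]
side turntable_top [([0.467, 0.104, 0.064], 0.67), ([0.655, -0.068, -0.001], 0.61)]
side post_top [([0.676, 0.173, -0.001], 0.5), ([0.536, 0.247, -0.001], 0.21)]
side stop_pin [([0.517, -0.129, 0.084], 0.16)]
side lever_top [([0.518, -0.126, 0.084], 0.78)]
side second_stop [([0.52, -0.087, 0.084], 0.94)]
side tile [([0.832, 0.013, -0.0], 0.92), ([0.294, 0.191, -0.001], 0.68), ([0.376, 0.339, 0.001], 0.62)]
side dropper [([0.537, 0.246, -0.002], 0.55)]
side cup []
side stand [([0.676, 0.173, -0.0], 0.78)]
```

View pics/scene0.png

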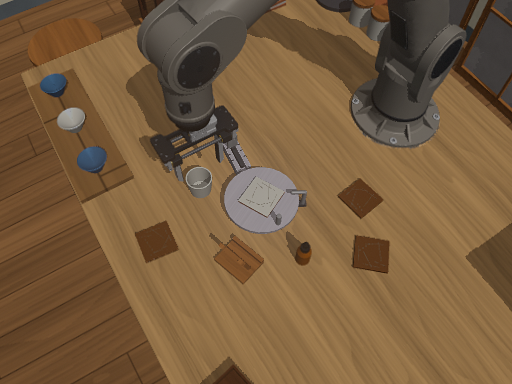

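View pics/side0.png

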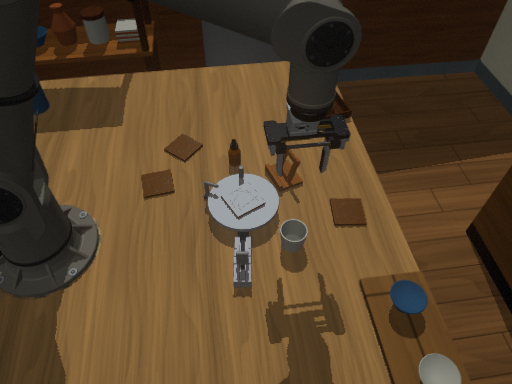

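The scene picture shows the disc at (262,198) with the white tile on it. The post is at (277,216), the stop pin at (297,194) and the lever at (235,155). The side picture shows the lever at (243,250) and the post at (240,176), with the dropper just beyond it. The brown look-alike tiles lie on the table, away from the disc.

Next I close the fingers and move above the approach side of the post.

Call:
{"name": "play_rows", "arguments": {
  "rotation": [
    [0,0,0],
    [0,0,0],
    [0,0,0],
    [0,0,0],
    [0,0,0],
    [0,0,0],
    [0,0,0],
    [0,0,0]
  ],
  "translation": [
    [20,-12,0],
    [25,-14,0],
    [25,-14,0],
    [25,-14,0],
    [25,-14,0],
    [25,-14,0],
    [3,-3,0],
    [0,0,0]
  ],
  "claw": [1,1,1,1,1,1,1,1]
}}

```text
clock: 1.9
eef_pos: [0.5897, 0.1487, 0.2057]
orientation: [2.22, 2.223, 0.0]
force: [0.1, -1.0, 0.1]
width: 0.0335
gripper_force: 0.0
```

```bash
cat >> look.py <<'E'
def tri(obs):
    """obs: list of (picture, pixel) -> world point"""
    A=[];b=[]
    for p,uv in obs:
        R=cv2.Rodrigues(np.array(p['rvec'],float))[0]; t=np.array(p['tvec'],float).ravel()
        x=cv2.undistortPoints(np.array([[uv]],float),np.array(p['camera_matrix']),np.array(p['distortion']))[0,0]
        for i in (0,1):
            A.append(R[i]-x[i]*R[2]); b.append(x[i]*t[2]-t[i])
    return np.linalg.lstsq(np.array(A),np.array(b),rcond=None)[0]
def proj(p,P):
    return cv2.projectPoints(np.array([P],float),np.array(p['rvec'],float),np.array(p['tvec'],float),np.array(p['camera_matrix']),np.array(p['distortion']))[0].ravel()
E
python3 - <<'E'
from look import *
s=monitor.get_state(); print(s['clock'],s['eef_pos'],s['orientation'],s['force'],s['width'])
L=("turntable_top","post_top","stop_pin","lever_top","second_stop","tile")
obs={l:[] for l in L}
for n in ("scene","side","wrist"):
    p=optics.snapshot(n)
    for l in L:
        m=mark_of(l,p)
        print(n,l,[(np.round(d['position'],3).tolist(),round(d['confidence'],2)) for d in m][:2])
        if m and m[0]['confidence']>.4: obs[l].append((p,proj(p,m[0]['position'])))
    cv2.imwrite(f"pics/{n}1.png",p['frame'])
for l in L:
    if len(obs[l])>1: print(l,np.round(tri(obs[l]),4),[np.round(o[1]).tolist() for o in obs[l]])
E
```

```text
1.9 [0.58969811 0.14865221 0.20566516] [2.21976778e+00 2.22307862e+00 3.52977419e-04] [ 0.08203608 -0.97597259  0.06117145] 0.0334677391874731
scene turntable_top [([0.545, 0.064, 0.044], 0.79)]
scene post_top [([0.544, 0.151, 0.088], 0.96)]
scene stop_pin [([0.467, 0.108, 0.067], 0.64)]
scene lever_top [([0.519, -0.13, 0.083], 0.62)]
scene second_stop [([0.524, -0.086, 0.084], 0.56)]
scene tile [([0.379, 0.338, -0.004], 0.97), ([0.296, 0.186, 0.005], 0.9)]
side turntable_top [([0.543, 0.064, 0.042], 0.55), ([0.656, -0.067, -0.0], 0.35)]
side post_top [([0.546, 0.15, 0.08], 0.62)]
side stop_pin [([0.468, 0.109, 0.066], 0.65)]
side lever_top [([0.517, -0.128, 0.082], 0.78)]
side second_stop [([0.523, -0.088, 0.086], 0.6)]
side tile [([0.832, 0.014, -0.001], 0.86), ([0.538, 0.058, 0.043], 0.76)]
wrist turntable_top []
wrist post_top [([0.542, 0.148, 0.081], 0.82)]
wrist stop_pin [([0.472, 0.111, 0.064], 0.63)]
wrist lever_top []
wrist second_stop []
wrist tile [([0.537, 0.06, 0.042], 0.73), ([0.533, 0.253, 0.0], 0.7)]
turntable_top [0.5437 0.0631 0.0433] [[260.0, 197.0], [244.0, 199.0]]
post_top [0.5433 0.1483 0.0829] [[280.0, 214.0], [242.0, 168.0], [203.0, 185.0]]
stop_pin [0.4687 0.1092 0.0649] [[295.0, 192.0], [215.0, 184.0], [141.0, 215.0]]
lever_top [ 0.5183 -0.1296  0.0836] [[231.0, 135.0], [242.0, 252.0]]
second_stop [ 0.5234 -0.086   0.0829] [[238.0, 146.0], [243.0, 237.0]]
tile [0.6043 0.1528 0.1247] [[370.0, 255.0], [347.0, 212.0], [208.0, 250.0]]
```

View pics/wrist1.png

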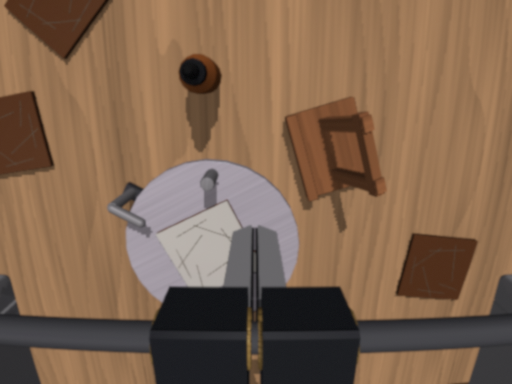

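The wrist picture shows the post at (209,180), clear of the dropper at (200,73) and the stand at (340,150). The pin is at (125,205). Post height (0.083) and radius (0.085) agree with the text. I descend beside the post.

Call:
{"name": "play_rows", "arguments": {
  "rotation": [
    [0,0,0],
    [0,0,0],
    [0,0,0],
    [0,0,0],
    [0,0,0],
    [0,0,0],
    [0,0,0],
    [0,0,0],
    [0,0,0],
    [0,0,0],
    [0,0,0],
    [0,0,0]
  ],
  "translation": [
    [0,0,20],
    [0,0,25],
    [0,0,25],
    [0,0,25],
    [0,0,25],
    [0,0,15],
    [0,0,10],
    [0,0,0],
    [0,-8,0],
    [0,-8,0],
    [0,-5,0],
    [0,0,0]
  ],
  "claw": [1,1,1,1,1,1,1,1,1,1,1,1]
}}

```text
clock: 4.15
eef_pos: [0.5684, 0.1481, 0.0612]
orientation: [2.221, 2.222, 0.001]
force: [0.1, -0.6, -0.3]
width: 0.0007
gripper_force: 0.0
```

```bash
python3 - <<'E'
from look import *
ims=[]
for n,(u,v) in (("side",(240,190)),("wrist",(220,220))):
    f=optics.snapshot(n)['frame'];h=70 if n=="side" else 110
    ims.append(cv2.resize(f[max(v-h,0):v+h,u-h:u+h],(400,400)))
cv2.imwrite("pics/c2.png",np.hstack(ims))
E
```

```text
(no output)
```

View pics/c2.png

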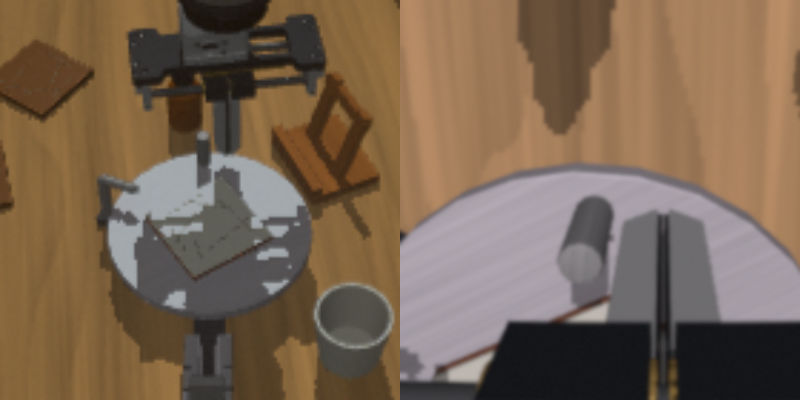

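The crop shows the closed fingers just on the clockwise side of the post with a few mm of gap, at the same radius and over the disc. I now push round the arc.

Call:
{"name": "play_rows", "arguments": {
  "rotation": [
    [0,0,0],
    [0,0,-2],
    [0,0,-4],
    [0,0,-4],
    [0,0,-4],
    [0,0,-4],
    [0,0,-4],
    [0,0,-4],
    [0,0,-4],
    [0,0,-4],
    [0,0,-4],
    [0,0,-2]
  ],
  "translation": [
    [0,-4,0],
    [0.6,-3,0],
    [1.2,-6,0],
    [1.2,-6,0],
    [1.2,-6,0],
    [1.2,-6,0],
    [1.2,-6,0],
    [1.2,-6,0],
    [1.2,-6,0],
    [1.2,-6,0],
    [1.2,-6,0],
    [0.6,-3,0]
  ],
  "claw": [1,1,1,1,1,1,1,1,1,1,1,1]
}}

```text
clock: 5.45
eef_pos: [0.505, 0.141, 0.0605]
orientation: [-1.321, -2.85, -0.0]
force: [0.7, 1.2, -0.4]
width: 0.0009
gripper_force: 0.7
```

```bash
cat > tt.py <<'E'
from look import *
c=np.array([.5435,.064])
def rep(cams=("scene","side","wrist")):
    s=monitor.get_state(); d=s['eef_pos'][:2]-c; a=np.degrees(np.arctan2(d[1],d[0]))
    R=cv2.Rodrigues(np.array(s['orientation']))[0]
    print(s['clock'],np.round(s['eef_pos'],4),'r,az',np.round(np.hypot(*d),4),round(a,1),'force',np.round(s['force'],1)); print(np.round(R,3))
    o={}
    for n in cams:
        p=optics.snapshot(n); cv2.imwrite(f"pics/{n}_{s['clock']:.1f}.png",p['frame'])
        for l in ("post_top","stop_pin","lever_top","second_stop","tile"):
            m=[d for d in mark_of(l,p) if np.hypot(*(np.array(d['position'])[:2]-c))<.3]
            for d in m[:2]: print(n,l,np.round(d['position'],3),round(d['confidence'],2),'az',round(float(np.degrees(np.arctan2(*(np.array(d['position'])[:2]-c)[::-1]))),1))
E
python3 -c "
from tt import *
rep()"
```

```text
5.45 [0.505  0.141  0.0605] r,az 0.0861 116.6 force [ 0.7  1.2 -0.4]
[[-0.646  0.763  0.   ]
 [ 0.763  0.646  0.   ]
 [ 0.     0.    -1.   ]]
scene stop_pin [0.469 0.107 0.062] 0.93 az 150.0
scene lever_top [ 0.514 -0.129  0.086] 0.54 az -98.5
scene lever_top [ 0.677  0.17  -0.003] 0.53 az 38.5
scene second_stop [ 0.52  -0.086  0.083] 0.88 az -98.9
scene second_stop [ 0.534  0.252 -0.002] 0.42 az 93.0
scene tile [0.54  0.064 0.003] 0.67 az -176.6
scene tile [0.544 0.064 0.04 ] 0.63 az -31.0
side post_top [0.489 0.135 0.081] 0.66 az 127.7
side stop_pin [0.466 0.108 0.062] 0.57 az 150.8
side stop_pin [ 0.522 -0.086  0.084] 0.27 az -98.0
side lever_top [ 0.517 -0.127  0.082] 0.78 az -98.0
side second_stop [ 0.525 -0.084  0.085] 0.58 az -97.0
side tile [0.294 0.19  0.   ] 0.88 az 153.3
side tile [0.535 0.06  0.04 ] 0.7 az -154.0
wrist post_top [0.485 0.128 0.081] 0.65 az 132.5
wrist stop_pin [0.468 0.107 0.065] 0.62 az 150.4
wrist lever_top [0.485 0.127 0.08 ] 0.35 az 132.7
wrist lever_top [0.464 0.112 0.064] 0.23 az 148.8
```

Call:
{"name": "play_rows", "arguments": {
  "rotation": [
    [0,0,-3],
    [0,0,-3],
    [0,0,-3],
    [0,0,-1],
    [0,0,-1],
    [0,0,0]
  ],
  "translation": [
    [1,-4.5,0],
    [1,-4.5,0],
    [1,-4.5,0],
    [0.3,-1.5,0],
    [0.3,-1.5,0],
    [0,0,0]
  ],
  "claw": [1,1,1,1,1,1]
}}

```text
clock: 6.95
eef_pos: [0.4911, 0.132, 0.0605]
orientation: [-1.049, -2.961, -0.0]
force: [-0.1, 1.1, -0.2]
width: 0.0002
gripper_force: 0.0
```

```bash
python3 -c "
from tt import *
rep(('side','wrist'))"
```

```text
6.95 [0.4911 0.132  0.0605] r,az 0.0858 127.6 force [-0.1  1.1 -0.2]
[[-0.777  0.63  -0.   ]
 [ 0.63   0.777  0.   ]
 [ 0.     0.    -1.   ]]
side post_top [0.478 0.121 0.083] 0.96 az 138.7
side stop_pin [0.465 0.105 0.066] 0.67 az 152.3
side lever_top [ 0.517 -0.127  0.081] 0.61 az -98.0
side second_stop [ 0.526 -0.085  0.084] 0.89 az -96.8
side tile [0.298 0.188 0.002] 0.86 az 153.2
side tile [0.537 0.06  0.04 ] 0.68 az -146.5
wrist stop_pin [0.464 0.113 0.065] 0.92 az 148.6
wrist stop_pin [ 0.53   0.253 -0.002] 0.7 az 94.0
```

Call:
{"name": "play_rows", "arguments": {
  "rotation": [
    [0,0,0],
    [0,0,0],
    [0,0,0],
    [0,0,0]
  ],
  "translation": [
    [0.2,-1,0],
    [0.2,-1,0],
    [0.2,-1,0],
    [0,0,0]
  ],
  "claw": [1,1,1,1]
}}

```text
clock: 7.95
eef_pos: [0.4887, 0.1299, 0.0605]
orientation: [-1.049, -2.961, 0.0]
force: [0.4, 0.2, -0.4]
width: 0.0004
gripper_force: 0.2
```

Call:
{"name": "play_rows", "arguments": {
  "rotation": [
    [0,0,0],
    [0,0,0],
    [0,0,0]
  ],
  "translation": [
    [0.2,-1,0],
    [0.2,-1,0],
    [0,0,0]
  ],
  "claw": [1,1,1]
}}

```text
clock: 8.25
eef_pos: [0.4874, 0.1289, 0.0606]
orientation: [1.049, 2.961, 0.001]
force: [3.2, 1.1, -0.8]
width: 0.0005
gripper_force: 1.6
```

Call:
{"name": "play_rows", "arguments": {
  "rotation": [
    [0,0,0],
    [0,0,0],
    [0,0,0]
  ],
  "translation": [
    [0.2,-1,0],
    [0.2,-1,0],
    [0,0,0]
  ],
  "claw": [1,1,1]
}}

```text
clock: 8.55
eef_pos: [0.4872, 0.1289, 0.0609]
orientation: [1.047, 2.96, 0.005]
force: [9.1, 7.3, -9.2]
width: 0.0008
gripper_force: 6.2
```

The force rose while the TCP stood still, so the post is on the pin. I back off, lift, and check.

Call:
{"name": "play_rows", "arguments": {
  "rotation": [
    [0,0,0],
    [0,0,0],
    [0,0,0],
    [0,0,0],
    [0,0,0],
    [0,0,0],
    [0,0,0],
    [0,0,0],
    [0,0,0]
  ],
  "translation": [
    [0,3,0],
    [0,6,0],
    [0,6,0],
    [0,0,-15],
    [0,0,-25],
    [0,0,-25],
    [0,0,-25],
    [0,0,-10],
    [0,0,0]
  ],
  "claw": [1,1,1,1,1,1,1,1,1]
}}

```text
clock: 9.45
eef_pos: [0.4957, 0.1394, 0.1614]
orientation: [1.048, 2.96, 0.002]
force: [-0.4, 0.3, 0.1]
width: 0.0004
gripper_force: 0.0
```

```bash
python3 - <<'E'
from tt import *
rep(("scene","side","wrist"))
import glob
p=optics.snapshot("side")['frame']; q=optics.snapshot("wrist")['frame']
cv2.imwrite("pics/c3.png",np.hstack([cv2.resize(p[130:290,170:330],(400,400)),cv2.resize(q,(400,400))]))
E
```

```text
9.45 [0.4957 0.1394 0.1614] r,az 0.0893 122.3 force [-0.4  0.3  0.1]
[[-0.777  0.629  0.002]
 [ 0.629  0.777  0.001]
 [-0.001  0.002 -1.   ]]
scene post_top [0.476 0.115 0.085] 0.73 az 142.8
scene post_top [0.541 0.064 0.002] 0.43 az 175.8
scene lever_top [ 0.513 -0.132  0.084] 0.48 az -98.8
scene second_stop [ 0.521 -0.088  0.083] 0.93 az -98.3
scene tile [ 0.835  0.015 -0.002] 0.86 az -9.5
scene tile [0.542 0.062 0.041] 0.85 az -135.0
side post_top [0.475 0.117 0.081] 0.71 az 142.1
side stop_pin [0.468 0.103 0.063] 0.95 az 152.8
side lever_top [ 0.517 -0.128  0.081] 0.51 az -97.8
side second_stop [ 0.525 -0.085  0.082] 0.61 az -97.2
side tile [0.538 0.058 0.04 ] 0.77 az -136.5
side tile [ 0.831  0.013 -0.002] 0.64 az -10.1
wrist post_top [0.471 0.113 0.083] 0.62 az 146.1
wrist stop_pin [0.466 0.11  0.064] 0.7 az 149.2
wrist lever_top [ 0.517 -0.126  0.087] 0.89 az -97.9
wrist lever_top [0.676 0.169 0.   ] 0.4 az 38.3
wrist second_stop [ 0.524 -0.085  0.08 ] 0.81 az -97.3
wrist tile [0.542 0.064 0.04 ] 0.65 az -165.3
```

View pics/c3.png

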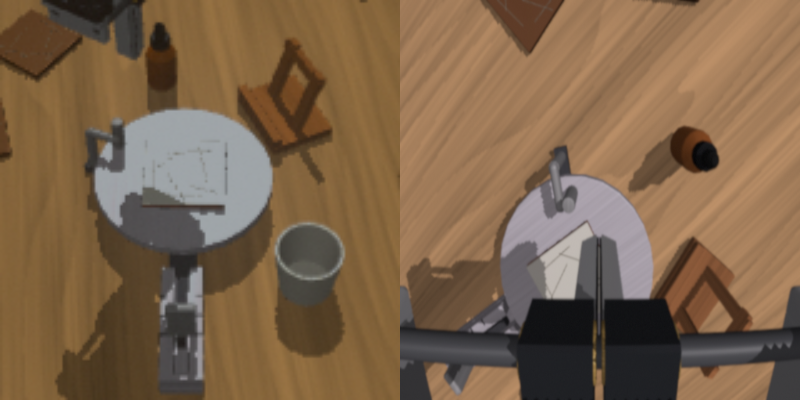

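The left crop shows the post against the pin arm at (115,130), the tile centred on the disc, and the lever paddle at (183,320). The bystanders are untouched. I now turn the tool square to the lever and travel to its outer side.

Call:
{"name": "play_rows", "arguments": {
  "rotation": [
    [0,0,7],
    [0,0,8],
    [0,0,8],
    [0,0,8],
    [0,0,8],
    [0,0,8],
    [0,0,8],
    [0,0,3.6],
    [0,0,0]
  ],
  "translation": [
    [0,0,-20],
    [0,0,-10],
    [0,0,0],
    [0,0,0],
    [0,0,0],
    [0,0,0],
    [0,0,0],
    [0,0,0],
    [0,0,0]
  ],
  "claw": [1,1,1,1,1,1,1,1,1]
}}

```text
clock: 11.35
eef_pos: [0.495, 0.1391, 0.1905]
orientation: [2.365, 2.068, -0.0]
force: [0.1, 1.3, -0.4]
width: 0.0003
gripper_force: 0.0
```

Call:
{"name": "play_rows", "arguments": {
  "rotation": [
    [0,0,0],
    [0,0,0],
    [0,0,0],
    [0,0,0],
    [0,0,0],
    [0,0,0],
    [0,0,0],
    [0,0,0],
    [0,0,0],
    [0,0,0],
    [0,0,0]
  ],
  "translation": [
    [-20,4,0],
    [-33,6,0],
    [-33,6,0],
    [-33,6,0],
    [-33,6,0],
    [-33,6,0],
    [-33,6,0],
    [-33,6,0],
    [-33,6,0],
    [-23,4,0],
    [0,0,0]
  ],
  "claw": [1,1,1,1,1,1,1,1,1,1,1]
}}

```text
clock: 12.45
eef_pos: [0.5095, -0.176, 0.1904]
orientation: [2.365, 2.067, -0.001]
force: [0.2, 0.8, 0.4]
width: 0.0003
gripper_force: 0.0
```

```bash
python3 - <<'E'
from tt import *
rep(("scene","side","wrist"))
E
ls -t pics | head -3
```

```text
12.45 [ 0.5095 -0.176   0.1904] r,az 0.2424 -98.1 force [0.2 0.8 0.4]
[[ 0.134  0.991 -0.   ]
 [ 0.991 -0.134 -0.001]
 [-0.001 -0.    -1.   ]]
scene post_top [0.476 0.115 0.086] 0.68 az 143.0
scene stop_pin [0.467 0.107 0.063] 0.86 az 151.0
scene lever_top [ 0.52  -0.129  0.081] 0.54 az -97.0
scene second_stop [ 0.522 -0.085  0.085] 0.92 az -98.4
scene tile [0.297 0.185 0.002] 0.98 az 153.8
scene tile [ 0.834  0.016 -0.003] 0.65 az -9.3
side stop_pin [0.47  0.106 0.064] 0.76 az 150.1
side lever_top [ 0.519 -0.125  0.084] 0.5 az -97.4
side second_stop [ 0.524 -0.088  0.081] 0.72 az -97.2
side tile [ 0.295  0.19  -0.001] 0.94 az 153.1
side tile [0.538 0.06  0.041] 0.6 az -143.4
wrist lever_top [ 0.516 -0.127  0.086] 0.64 az -98.0
wrist second_stop [ 0.522 -0.085  0.084] 0.66 az -98.2
wrist_12.4.png
side_12.4.png
scene_12.4.png
```

Call:
{"name": "play_rows", "arguments": {
  "rotation": [
    [0,0,0],
    [0,0,0],
    [0,0,0],
    [0,0,0],
    [0,0,0],
    [0,0,0],
    [0,0,0],
    [0,0,0],
    [0,0,0],
    [0,0,0],
    [0,0,0],
    [0,0,0]
  ],
  "translation": [
    [0,2,20],
    [0,0,25],
    [0,0,25],
    [0,0,25],
    [0,0,25],
    [0,0,15],
    [0,0,8],
    [0,0,0],
    [10,0,0],
    [10,0,0],
    [5,0,0],
    [0,0,0]
  ],
  "claw": [1,1,1,1,1,1,1,1,1,1,1,1]
}}

```text
clock: 14.55
eef_pos: [0.5158, -0.1468, 0.048]
orientation: [2.362, 2.071, 0.001]
force: [-0.0, 0.2, -1.1]
width: 0.0003
gripper_force: 0.0
```

```bash
python3 - <<'E'
from look import *
p=optics.snapshot("side")['frame']; q=optics.snapshot("wrist")['frame']
cv2.imwrite("pics/c4.png",np.hstack([cv2.resize(p[180:320,170:310],(400,400)),cv2.resize(q,(400,400))]))
E
```

```text
(no output)
```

View pics/c4.png

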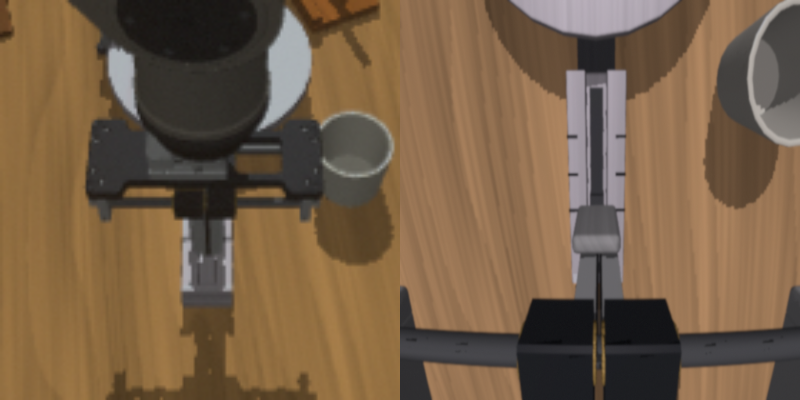

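The wrist view shows the fingers centred behind the paddle at (597,230), on its outer face, with the cup well clear. I push.

Call:
{"name": "play_rows", "arguments": {
  "rotation": [
    [0,0,0],
    [0,0,0],
    [0,0,0],
    [0,0,0],
    [0,0,0],
    [0,0,0],
    [0,0,0],
    [0,0,0],
    [0,0,0],
    [0,0,0]
  ],
  "translation": [
    [4,0,0],
    [5,0,0],
    [5,0,0],
    [5,0,0],
    [5,0,0],
    [5,0,0],
    [5,0,0],
    [5,0,0],
    [5,0,0],
    [0,0,0]
  ],
  "claw": [1,1,1,1,1,1,1,1,1,1]
}}

```text
clock: 15.65
eef_pos: [0.5213, -0.1033, 0.0475]
orientation: [-2.362, -2.07, -0.001]
force: [-0.3, -0.2, 0.7]
width: 0.0006
gripper_force: 0.0
```

Call:
{"name": "play_rows", "arguments": {
  "rotation": [
    [0,0,0],
    [0,0,0],
    [0,0,0],
    [0,0,0]
  ],
  "translation": [
    [2,0,0],
    [2,0,0],
    [1,0,0],
    [0,0,0]
  ],
  "claw": [1,1,1,1]
}}

```text
clock: 16.05
eef_pos: [0.5217, -0.1001, 0.0475]
orientation: [2.364, 2.068, -0.001]
force: [-1.4, -3.8, 0.2]
width: 0.0005
gripper_force: 2.2
```

Call:
{"name": "play_rows", "arguments": {
  "rotation": [
    [0,0,0],
    [0,0,0],
    [0,0,0]
  ],
  "translation": [
    [1,0,0],
    [1,0,0],
    [0,0,0]
  ],
  "claw": [1,1,1]
}}

```text
clock: 16.35
eef_pos: [0.5216, -0.1, 0.0475]
orientation: [2.365, 2.066, -0.002]
force: [-0.7, -13.6, 1.1]
width: 0.0005
gripper_force: 7.4
```

Call:
{"name": "play_rows", "arguments": {
  "rotation": [
    [0,0,0],
    [0,0,0],
    [0,0,0]
  ],
  "translation": [
    [1,0,0],
    [1,0,0],
    [0,0,0]
  ],
  "claw": [1,1,1]
}}

```text
clock: 16.65
eef_pos: [0.5216, -0.0999, 0.0476]
orientation: [2.365, 2.064, -0.004]
force: [-2.2, -24.5, 1.7]
width: 0.0003
gripper_force: 12.5
```

It is firmly on the hard stop: 24 N, well above the detent force, with the TCP fixed where the second stop should be. I retreat and lift.

Call:
{"name": "play_rows", "arguments": {
  "rotation": [
    [0,0,0],
    [0,0,0],
    [0,0,0],
    [0,0,0],
    [0,0,0],
    [0,0,0],
    [0,0,0],
    [0,0,0],
    [0,0,0],
    [0,0,0],
    [0,0,0],
    [0,0,0]
  ],
  "translation": [
    [-4,0,0],
    [-8,0,0],
    [-15,0,0],
    [-20,0,0],
    [-10,0,0],
    [0,0,-20],
    [0,0,-25],
    [0,0,-25],
    [0,0,-25],
    [0,0,-25],
    [-20,0,-10],
    [0,0,0]
  ],
  "claw": [1,1,1,1,1,1,1,1,1,1,1,1]
}}

```text
clock: 17.85
eef_pos: [0.5126, -0.1738, 0.1792]
orientation: [2.364, 2.065, 0.002]
force: [0.1, -0.1, -0.2]
width: 0.0008
gripper_force: 0.0
```

```bash
python3 - <<'E'
from tt import *
rep(("scene","side","wrist"))
p=optics.snapshot("side")['frame']; q=optics.snapshot("scene")['frame']
cv2.imwrite("pics/c5.png",np.hstack([cv2.resize(p[130:290,170:330],(400,400)),cv2.resize(q[120:280,180:340],(400,400))]))
E
```

```text
17.85 [ 0.5126 -0.1738  0.1792] r,az 0.2398 -97.4 force [ 0.1 -0.1 -0.2]
[[ 0.134  0.991  0.003]
 [ 0.991 -0.134 -0.001]
 [-0.     0.003 -1.   ]]
scene post_top [0.477 0.115 0.085] 0.64 az 142.7
scene stop_pin [0.468 0.107 0.063] 0.61 az 150.3
scene stop_pin [ 0.678  0.168 -0.001] 0.27 az 37.8
scene lever_top [ 0.52  -0.087  0.085] 0.5 az -99.0
scene second_stop [ 0.52  -0.084  0.084] 0.73 az -99.1
scene tile [0.295 0.188 0.001] 0.92 az 153.6
scene tile [0.831 0.016 0.001] 0.85 az -9.6
side stop_pin [0.468 0.106 0.063] 0.89 az 150.8
side lever_top [ 0.525 -0.082  0.082] 0.42 az -97.3
side second_stop [ 0.521 -0.087  0.082] 0.58 az -98.4
side tile [ 0.833  0.014 -0.002] 0.97 az -9.8
side tile [0.293 0.188 0.001] 0.86 az 153.7
wrist lever_top [ 0.521 -0.084  0.089] 0.83 az -98.7
wrist second_stop [ 0.521 -0.083  0.082] 0.83 az -98.8
```

View pics/c5.png

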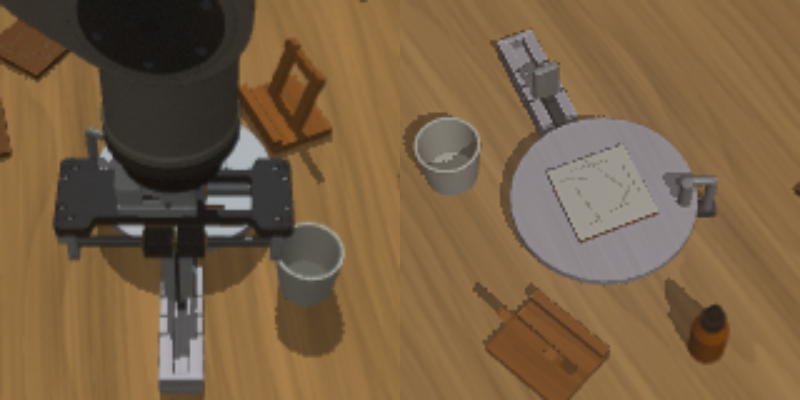

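The scene crop shows the post against the pin at (690,190) and the lever pushed in to the second stop at (545,78). The tile is centred on the disc and the bystanders are in place. The hand is clear.

```bash
python3 -c "
from station import ticket
print(ticket.finish_job())"
```

```text
the job is handed in; nothing more can be done
None
```

I pushed the post round onto the stop pin, pushed the lever in to its second stop, and handed the job in with the hand clear; the last pictures showed the tile centred and the bystanders in place, but no verdict came back.

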